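# Close a twin-screw flow-cell clamp evenly

## Task

Slide the flow cell by its upright tab fully home against the back stop of the clamp. Then screw the clamp bar down onto it by turning the two knobs clockwise in turn, a little at a time, so that neither end of the bar ever gets more than 8 mm lower than the other, until both feet press on the cell snugly, with about 20 N each (13 to 27 N) and never more than 35 N. Leave the cell home and the clamp closed, and do not shift the small white jar on the right or the small carton on the left.

Things in the scene. Friction and masses are not known exactly. Their poses are not given: they have to be found in the camera images.
- press: Clamp fixed to the bench: aluminium bed 165 x 262 x 12 mm. Origin on the bench midway between its two upright screws (x 0, y +105 mm a, -105 mm b); x points to the back stop, y to knob a. On the bed two guide rails, 10 mm high, 185 mm apart inside, run from x -90 to +35 mm; the back stop, a 14 mm high cross bar, has its front face at x +35 mm.
- cell: Flow cell, loose, 0.2 to 0.4 kg: flat block 70 (x) x 180 (y) x 24 mm, steel and white, on the bed between the rails; two sprung steel pads stand 2 mm out of its top at y +-72 mm. Origin under the block's centre, axes like the clamp's. A low neck leads to -x to an upright tab, 10 mm thick, 44 mm wide, centre x -76 mm, top 41 mm above the underside. Starts 35 to 50 mm out; home at x 0 of the clamp.
- bar: Clamp bar, aluminium, 28 x 246 x 16 mm; origin on its underside at the axis of screw a, y along it pointing away from knob b. Its z axis leans when its ends differ in height (8 mm over the 210 mm between the screws: 0.038 rad). Each rad of a knob clockwise lowers it 6 mm at that screw. It starts level, its underside 70 mm above the bench.
- foot_a: Collar, 22 mm round, 10 mm high, fixed under the bar near knob a; origin on the bar's underside 33 mm inward of screw a. Its rubber tip ends 22 to 25 mm below the bar's underside: this differs each time and from foot to foot and no measured pose tells it, so feel for the touch. Under it the cell's pad gives way by 1 mm for each 8 N (8 mm at most).
- foot_b: The same near knob b, 33 mm inward of screw b.
- knob_a_grip (a point): Centre of knob a (at +y of the clamp): a round fluted black knob, 40 mm diameter, 28 mm high, upright axis, top face 134 mm above the bench; this point is on the axis 14 mm below the top. The knob turns in place, it does not rise or sink.
- knob_b_grip (a point): The same for knob b (at -y of the clamp).
- knob_a (a joint): Angle of knob a, rad, growing clockwise seen from above, which lowers that end of the bar; starts at 0, range -0.5 to 5.5. It drags with a constant 0.2 N m and 0.006 N m more for each N its screw presses down; a screw carries 0.84 of its own foot's force and 0.16 of the other foot's. Once the hand stops, the drag may read either way round. It stays where it is left.
- knob_b (a joint): The same for knob b.
- jar: Bystander: white jar 51 mm diameter, 75 mm high, right of the clamp; origin under its centre.
- carton: Bystander: small white and orange carton 50 x 110 x 36 mm left of the clamp; origin under its centre.
Things that resemble listed ones, but are neither listed nor needed, are in the scene too. Of the things like the cell, leave any that is blue; of the rest the larger one is meant.

How it is judged:
By the outcome, as a careful person would: the job done as asked, in the order asked, and still so for the second after the job is handed in, with the robot touching nothing.
It also fails if it takes over 72 s, if anything falls off the work surface, if the arm or the gripper's body presses on something with over 40 N, if the wrist force passes 120 N, or if a joint passes its speed limit or range.

## Robot

A 7-joint arm with a two-finger parallel gripper is mounted at the origin on a cart in front of the work surface, level with it; the furniture and walls round the work are solid. World frame = base frame: x ahead of the robot, y to its left, z up, the work surface at z = 0. Lengths are in m, angles in rad, forces in N, time in s.
With the tool pointing down it reaches from about 0.425 to 0.875 m from the base axis. Payload 8.4 kg.
Tool frame: the origin (TCP) lies midway between the tips of the shut fingers; the grasp point (between the pads) lies 19 mm behind it; z points along the fingers, y is the direction in which the jaws open and shut (so a half turn about z gives the same grasp; the last joint's range is limited). The gripper opens to 85 mm and grips with 20 to 120 N. Pads are 22 mm wide; open, the fingers measure 114 mm over their backs; the gripper's body (76 mm by 85 mm) begins 54 mm behind the grasp point. The pads swing forward as they close: fully open they stand 13 mm farther back than shut.
Start: joints at [-1.274, 0.333, 0.04, 1.465, -0.013, 1.343, -0.059], TCP at [0.251, 0.6, 0.231] pointing down, gripper open.
Joint ranges: [-2.58, 2.58], [-0.38, 2.09], [-1.3, 1.39], [0.25, 2.4], [-1.5, 4.64], [0.08, 2.09], [-2.65, 2.65]. Speed limits (rad/s): [2.22, 2.22, 2.79, 2.79, 3.14, 3.14, 3.14].

## Interface

Orientations are given as a rotation vector (axis times angle).
In Python, from rig import status, optics, job gives the robot as it stands.
- The arm moves only by the tool jog_arm, never from a script. Its argument "increments" is a list of rows, each a list of 3 entries, a list of its own where there are three numbers: the shift along the tool's x, y, z in m, then the turn, a rotation vector about the tool's x, y, z in rad, then the gripper command: -1 is shut, 1 is fully open, values between are in proportion. In form: [[[x, y, z], [ax, ay, az], grip], ...]. A call has 1 to 20 rows; each row is the pose to reach, as a shift and turn from the pose commanded when the call began, along the tool's axes at that moment; what a row does not reach only later rows make up. A row lasts 1/8 s, in which the tool goes at most 62.5 mm and 10.7 degrees, less where a joint would pass 70% of its speed; a pose out of reach is approached as far as the arm can. A call with a gripper value outside its range is refused whole. The fingers move at their own pace and stop on an object; the grip force is fixed at half the most. Time passes only in rows, so rows that repeat a pose let the fingers close. It gives the time, the measured TCP pose, the force and the opening at its end, in the units of the state.
- status.get_state(): the state, without advancing time (a new reading comes with each control period).
- optics.get_image(name): name is "scene" or "top"; returns a dict with "color" (480x640x3 uint8, red, green, blue), "range_z" (480x640 float32, m along the optical axis (not along the pixel's ray), 0 where there is no reading), "vfov" (degrees; the focal length in pixels is half the picture's height over the tangent of half this angle, whatever the lens; pixels are square), "cx", "cy" (the principal point, pixels), "eye" and "attitude" of the camera in the world. Camera axes: x right, y up, looking along -z (the intrinsics and any distortion apply to the point x, -y, -z); pixel columns grow to the right and rows downward; lengths in m; the calibration is good to about 2 mm. A picture is of the moment at which its call begins.
- job.job_done(): hands the job in, once; it reports no verdict.
The state is a dict: "time": time; "joint_pos": joint angles; "joint_vel": joint speeds; "effort": joint torques, N m; "ee_pos": TCP position; "ee_rot": TCP orientation; "force": force on the tool from outside, world axes, zero at the start; "ft_torque": the same for the moment, N m; "finger_gap": finger opening in m.
Only numpy, scipy, OpenCV 4.12 (cv2) and the standard library are available. Lean on these libraries where they do the work, as an engineer would, in place of code of your own. Each camera call takes 0.05 s, during which the arm holds its last target.

## Working session

There is one attempt and no reset: what is moved stays moved. The work goes in short steps, Python scripts to look and compute and a tool call to move; the robot and the scene stay as the last step left them, time stands still between calls to the robot, and variables do not carry over. Pictures are saved under pics/ and viewed, and the job is handed in when it is done.

Besides the shell and the picture viewer there is one more tool, called after ">>>" as a command line: name --argument value ..., lists and objects as JSON in quotes. jog_arm: Moves the arm, as the interface text tells. Its arguments: {"type":"object","properties":{"increments":{"type":"array","items":{"type":"array"}}},"required":["increments"]}

```bash
ls; mkdir -p pics; cat > h.py <<'E'
import numpy as np, cv2
from rig import status, optics, job
from scipy.spatial.transform import Rotation as R
def shot(n,f):
    d=optics.get_image(n); cv2.imwrite('pics/'+f+'.png',d['color'][:,:,::-1]); np.save('pics/'+f+'.npy',d,allow_pickle=True); return d
def att(d):
    a=np.array(d['attitude'],float)
    return a if a.shape==(3,3) else (R.from_rotvec(a).as_matrix() if a.size==3 else R.from_quat(a).as_matrix())
def cloud(d):
    z=d['range_z'];h,w=z.shape;f=h/2/np.tan(np.radians(d['vfov'])/2)
    u,v=np.meshgrid(np.arange(w),np.arange(h))
    p=np.stack([(u-d['cx'])/f*z,-(v-d['cy'])/f*z,-z],-1)
    return p@att(d).T+np.array(d['eye'])
E
python3 - <<'E'
from h import *
for n in('scene','top'):
    d=shot(n,n+'0'); print({k:(v if k not in('color','range_z') else v.shape) for k,v in d.items()})
print(status.get_state())
E
```

```text
pics
{'color': (480, 640, 3), 'range_z': (480, 640), 'vfov': 49.901870104295114, 'cx': 325.1397892940762, 'cy': 241.151013460513, 'eye': array([-0.15312238, -0.60798199,  0.75091271]), 'attitude': array([ 0.91398994, -0.4119835 , -0.82627372])}
{'color': (480, 640, 3), 'range_z': (480, 640), 'vfov': 56.08187457443029, 'cx': 317.69917708650075, 'cy': 243.6194545911684, 'eye': array([4.91246672e-01, 4.19624811e-04, 1.07572946e+00]), 'attitude': array([ 0.02017204, -0.07855283, -1.54786581])}
{'time': 0.1, 'joint_pos': array([-1.27420754,  0.3338478 ,  0.03985378,  1.46616975, -0.01341954,
        1.34328999, -0.05851312]), 'joint_vel': array([ 0.00088195, -0.00210595, -0.00039192, -0.00259134,  0.00046052,
        0.00138406, -0.00041618]), 'effort': array([ 5.40956462e-03, -6.60019326e+01,  1.37139056e+00, -4.06468320e+01,
        1.71905622e-02,  8.97658087e-03, -5.94983544e-05]), 'ee_pos': array([0.25044777, 0.59937529, 0.23051144]), 'ee_rot': array([-6.17633704e-01, -3.08006192e+00,  2.25125185e-03]), 'force': array([ 0.49279249, -0.13826965, -0.33057366]), 'ft_torque': array([-0.01216697, -0.01734416, -0.03334041]), 'finger_gap': 0.08520536649271925}
```

View pics/scene0.png

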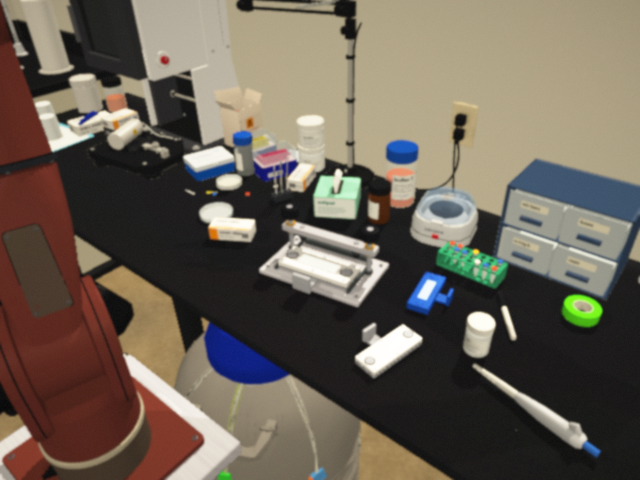

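View pics/top0.png

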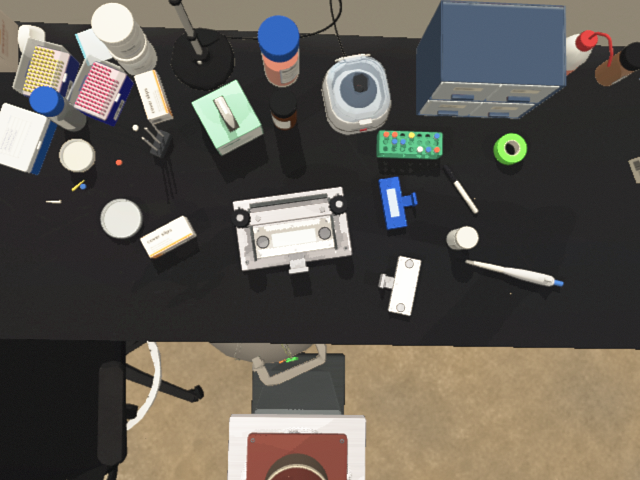

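```bash
python3 - <<'E'
from h import *
d=np.load('pics/top0.npy',allow_pickle=True).item()
P=cloud(d)
print('bench z',np.median(P[280:320,100:200,2]))
for (u,v) in [(241,217),(337,204),(290,235),(298,266),(265,241),(324,233),(463,238),(168,237),(250,265),(340,260)]:
    print(u,v,P[v,u].round(4))
c=cv2.resize(d['color'][170:285,220:365],None,fx=5,fy=5,interpolation=cv2.INTER_CUBIC)
cv2.imwrite('pics/topc.png',c[:,:,::-1])
h=(np.clip(P[170:285,220:365,2],0,.15)/.15*255).astype(np.uint8)
cv2.imwrite('pics/toph.png',cv2.resize(cv2.applyColorMap(h,cv2.COLORMAP_JET),None,fx=5,fy=5,interpolation=cv2.INTER_NEAREST))
E
```

```text
bench z -0.0005808111707262809
241 217 [0.6032 0.1275 0.1333]
337 204 [ 0.6355 -0.0729  0.1363]
290 235 [0.5759 0.0268 0.035 ]
298 266 [0.5049 0.0067 0.0205]
265 241 [0.5605 0.0839 0.0364]
324 233 [ 0.5823 -0.0517  0.0369]
463 238 [ 0.5753 -0.3642  0.0743]
168 237 [0.5645 0.3052 0.0357]
250 265 [0.5049 0.1196 0.0096]
340 260 [ 0.5216 -0.0931  0.0007]
```

View pics/topc.png

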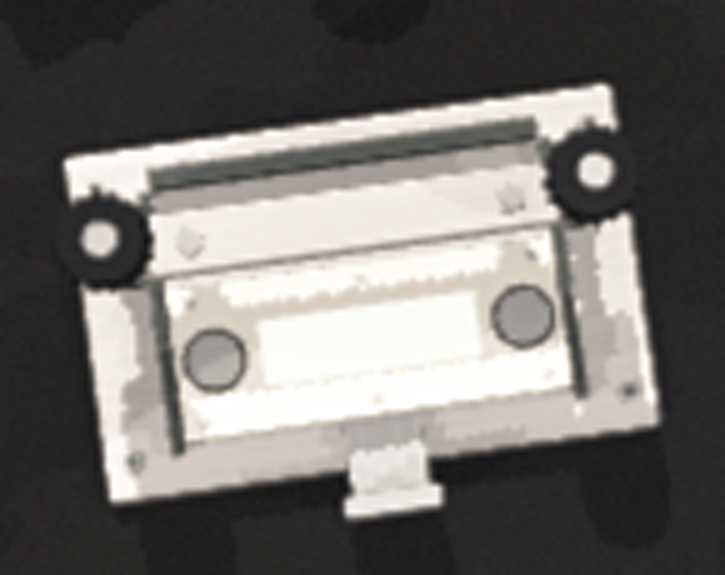

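View pics/toph.png

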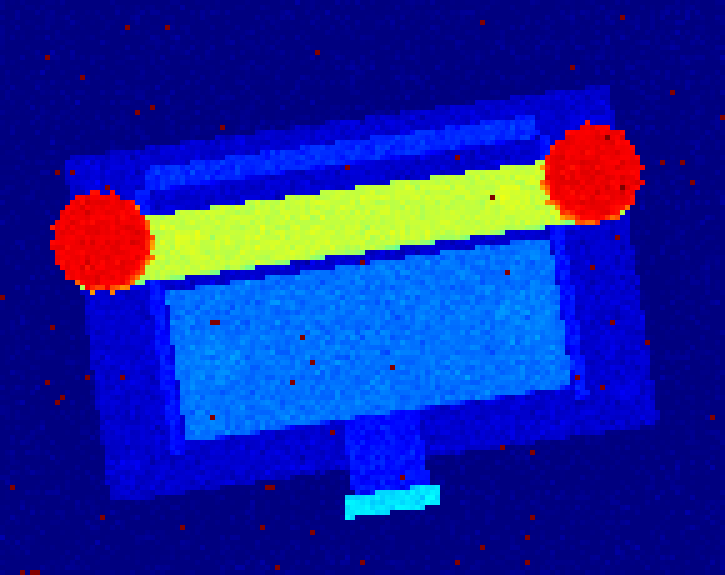

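```bash
cat >> h.py <<'E'
def meas(d):
    P=cloud(d); u,v=np.meshgrid(np.arange(640),np.arange(480))
    def blob(m):
        m=cv2.morphologyEx(m.astype(np.uint8),cv2.MORPH_OPEN,np.ones((2,2)))
        return m.astype(bool)
    Z=P[...,2]; roi=(u>215)&(u<370)&(v>165)&(v<290)
    out={}
    for k,m in dict(a=roi&(abs(Z-.134)<.008)&(u<280),b=roi&(abs(Z-.134)<.008)&(u>300),tab=roi&(abs(Z-.053)<.006)&(v>250),cell=roi&(abs(Z-.036)<.005)).items():
        m=blob(m); q=P[m][:,:2]
        r=cv2.minAreaRect(q.astype(np.float32)*1000)
        if k in 'ab': c=cv2.minEnclosingCircle(q.astype(np.float32)*1000)
        else: c=None
        out[k]=(m.sum(),q.mean(0).round(4),np.median(P[m][:,2]).round(4),r,c); print(k,out[k])
    return out
E
python3 - <<'E'
from h import *
d=np.load('pics/top0.npy',allow_pickle=True).item()
o=meas(d)
a=o['a'][1];b=o['b'][1];print((a+b)/2,np.linalg.norm(a-b),np.degrees(np.arctan2(*( (a-b)[::-1])))-90)
c=(a+b)/2;y=(a-b)/np.linalg.norm(a-b);x=np.array([y[1],-y[0]])
for k in('tab','cell'): print(k,(o[k][1]-c)@x,(o[k][1]-c)@y)
E
```

```text
a (np.int64(294), array([0.6001, 0.1286]), np.float64(0.1333), ((599.2535400390625, 131.5701446533203), (37.32470703125, 46.644081115722656), 43.02824401855469), ((601.0130004882812, 135.75436401367188), 25.914552688598633))
b (np.int64(284), array([ 0.6341, -0.078 ]), np.float64(0.1333), ((587.3087768554688, -44.50923156738281), (40.52449035644531, 208.19183349609375), 53.9193229675293), ((582.5397338867188, -51.05375289916992), 104.80436706542969))
tab (np.int64(83), array([0.4937, 0.0043]), np.float64(0.0518), ((493.76080322265625, 4.18505859375), (9.698211669921875, 44.3675422668457), 9.316939353942871), None)
cell (np.int64(2310), array([0.5682, 0.0166]), np.float64(0.0358), ((546.858642578125, 12.828376770019531), (113.81005096435547, 182.3592987060547), 9.64814567565918), None)
[0.6171 0.0253] 0.20937898652921216 9.3453554839448
tab -0.1251722555087611 -0.0006829720707433361
cell -0.049663723052500316 -0.0006439041578854414
```

```bash
cat >> h.py <<'E'
C=np.array([.6171,.0253]);YAW=np.radians(9.35)
X=np.array([np.cos(YAW),np.sin(YAW)]);Y=np.array([-X[1],X[0]])
def rel(target,yaw_x,s=None):
    """target xyz world of TCP; yaw_x: world angle of tool x, tool z down"""
    s=s or status.get_state(); R0=R.from_rotvec(s['ee_rot'])
    tx=np.array([np.cos(yaw_x),np.sin(yaw_x),0]);tz=np.array([0,0,-1.]);ty=np.cross(tz,tx)
    R1=R.from_matrix(np.stack([tx,ty,tz],1))
    return R0.inv().apply(np.array(target)-s['ee_pos']).round(4),(R0.inv()*R1).as_rotvec().round(4)
E
python3 - <<'E'
from h import *
s=status.get_state();M=R.from_rotvec(s['ee_rot']).as_matrix();print(M.round(3))
x=M[:2,0];print('toolx yaw',np.degrees(np.arctan2(x[1],x[0])))
p=C-X*.16
for yo in(0,np.pi): print(rel([*p,.15],YAW+yo),rel([*p,.026],YAW+yo))
E
```

```text
[[-0.923  0.386 -0.   ]
 [ 0.386  0.923 -0.001]
 [-0.    -0.001 -1.   ]]
toolx yaw 157.3221438514686
(array([-0.424 , -0.4731,  0.0812]), array([-4.0000e-04,  1.9000e-03,  2.5826e+00])) (array([-0.424 , -0.4729,  0.2052]), array([-4.0000e-04,  1.9000e-03,  2.5826e+00]))
(array([-0.424 , -0.4731,  0.0812]), array([-1.40e-03, -3.00e-04, -5.59e-01])) (array([-0.424 , -0.4729,  0.2052]), array([-1.40e-03, -3.00e-04, -5.59e-01]))
```

```bash
python3 - <<'E'
from h import *
p=C-X*.165
print(rel([*p,.12],YAW+np.pi/2))
E
```

```text
(array([-0.4197, -0.4757,  0.1112]), array([-1.3000e-03,  8.0000e-04,  1.0118e+00]))
```

>>> jog_arm --increments '[[[-0.42,-0.476,0.111],[-0.001,0.001,1.012],-1],[[-0.42,-0.476,0.111],[-0.001,0.001,1.012],-1],[[-0.42,-0.476,0.111],[-0.001,0.001,1.012],-1],[[-0.42,-0.476,0.111],[-0.001,0.001,1.012],-1],[[-0.42,-0.476,0.111],[-0.001,0.001,1.012],-1],[[-0.42,-0.476,0.111],[-0.001,0.001,1.012],-1],[[-0.42,-0.476,0.111],[-0.001,0.001,1.012],-1],[[-0.42,-0.476,0.111],[-0.001,0.001,1.012],-1],[[-0.42,-0.476,0.111],[-0.001,0.001,1.012],-1],[[-0.42,-0.476,0.111],[-0.001,0.001,1.012],-1],[[-0.42,-0.476,0.111],[-0.001,0.001,1.012],-1],[[-0.42,-0.476,0.111],[-0.001,0.001,1.012],-1],[[-0.42,-0.476,0.111],[-0.001,0.001,1.012],-1]]'

```text
time: 1.72
ee_pos: [0.4543, -0.0005, 0.1203]
ee_rot: [-2.031, -2.395, -0.002]
force: [-0.1, -0.7, 0.3]
finger_gap: 0.0003
```

```bash
python3 - <<'E'
from h import *
s=status.get_state()
for k in s: print(k,np.round(s[k],3))
p=C-X*.165
print(rel([*p,.027],YAW+np.pi/2)); shot('scene','scene1');shot('top','top1')
E
```

```text
time 1.725
joint_pos [-0.744  0.008  0.661  2.086 -0.008  1.049  0.085]
joint_vel [-0.009 -0.006 -0.009 -0.001  0.001 -0.     0.003]
effort [ 8.8400e-01 -2.7402e+01  9.4200e-01 -3.6088e+01  8.4000e-02 -8.0000e-03
  3.3000e-02]
ee_pos [ 0.454 -0.     0.12 ]
ee_rot [-2.031e+00 -2.395e+00 -2.000e-03]
force [-0.122 -0.717  0.328]
ft_torque [ 0.053 -0.002 -0.008]
finger_gap 0.0
(array([-0.0012, -0.0002,  0.0933]), array([ 0.    , -0.0015,  0.0007]))
```

View pics/scene1.png

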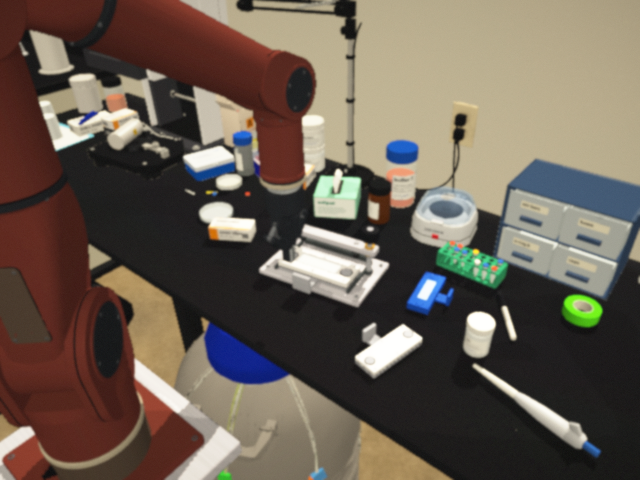

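View pics/top1.png

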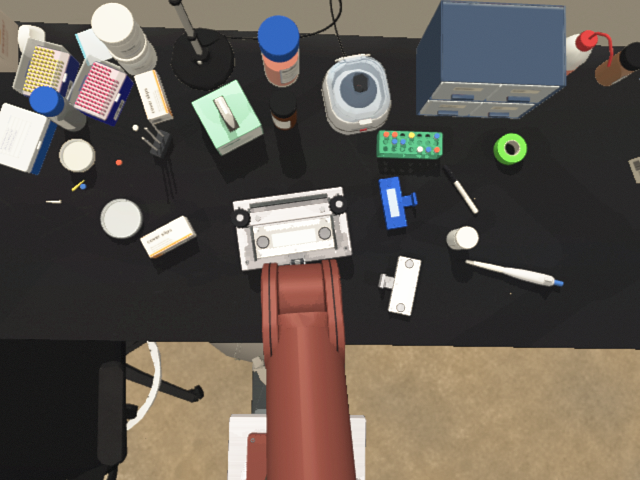

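```bash
cat >> h.py <<'E'
def proj(d,p):
    q=(np.array(p)-d['eye'])@att(d); f=240/np.tan(np.radians(d['vfov'])/2)
    return d['cx']-f*q[0]/q[2], d['cy']+f*q[1]/q[2], -q[2]
E
python3 - <<'E'
from h import *
d=np.load('pics/scene1.npy',allow_pickle=True).item()
for p in([.454,0,.12],[.494,.004,.053],[.6,.129,.134],[.634,-.078,.134],[.454,0,.27]): print(p,np.round(proj(d,p),3))
P=cloud(d)
for u,v in[(280,225),(300,283),(285,185),(372,243)]: print(u,v,P[v,u].round(3))
E
```

```text
[0.454, 0, 0.12] [288.649 260.553   1.063]
[0.494, 0.004, 0.053] [301.546 275.873   1.128]
[0.6, 0.129, 0.134] [289.693 206.643   1.215]
[0.634, -0.078, 0.134] [370.228 229.335   1.127]
[0.454, 0, 0.27] [283.757 196.933   0.978]
280 225 [ 0.42  -0.019  0.232]
300 283 [0.489 0.005 0.036]
285 185 [ 0.426 -0.034  0.318]
372 243 [ 0.623 -0.091  0.109]
```

>>> jog_arm --increments '[[[-0.001,0,0.05],[0,-0.001,0],-1],[[-0.001,0,0.093],[0,-0.001,0],-1],[[-0.001,0,0.093],[0,-0.001,0],-1],[[-0.001,0.01,0.093],[0,-0.001,0],-1],[[-0.001,0.015,0.093],[0,-0.001,0],-1],[[-0.001,0.019,0.093],[0,-0.001,0],-1],[[-0.001,0.023,0.093],[0,-0.001,0],-1],[[-0.001,0.027,0.093],[0,-0.001,0],-1],[[-0.001,0.031,0.093],[0,-0.001,0],-1]]'

```text
time: 2.95
ee_pos: [0.4853, 0.0027, 0.0273]
ee_rot: [-2.033, -2.394, -0.0]
force: [-3.0, -0.7, 2.2]
finger_gap: -0.0
```

>>> jog_arm --increments '[[[0,0.005,0],[0,0,0],-1],[[0,0.01,0],[0,0,0],-1],[[0,0.015,0],[0,0,0],-1],[[0,0.02,0],[0,0,0],-1],[[0,0.025,0],[0,0,0],-1],[[0,0.03,0],[0,0,0],-1]]'

```text
time: 3.7
ee_pos: [0.5153, 0.0077, 0.0273]
ee_rot: [2.033, 2.395, 0.001]
force: [-1.8, -0.2, -0.1]
finger_gap: -0.0006
```

```bash
python3 - <<'E'
from h import *
s=status.get_state()
print((s['ee_pos'][:2]-C)@X,(s['ee_pos'][:2]-C)@Y,s['force'],s['ft_torque']); shot('top','top2');d=shot('scene','scene2')
c=cv2.resize(d['color'][190:320,230:410],None,fx=4,fy=4,interpolation=cv2.INTER_CUBIC)
cv2.imwrite('pics/s2c.png',c[:,:,::-1])
E
```

```text
-0.10330840844797133 -0.0008688254673976413 [-1.79200337 -0.15333776 -0.10077768] [-0.07392855  0.35595664  0.01825393]
```

View pics/s2c.png

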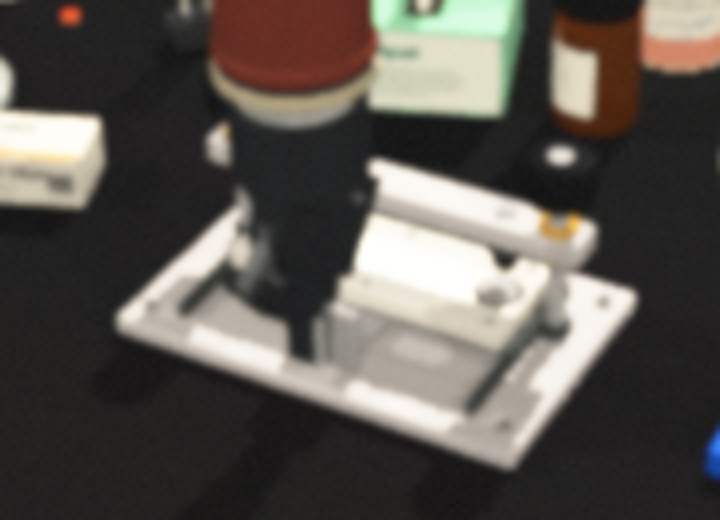

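>>> jog_arm --increments '[[[0,0.003,0],[0,0,0],-1],[[0,0.006,0],[0,0,0],-1],[[0,0.008,0],[0,0,0],-1]]'

```text
time: 4.18
ee_pos: [0.5229, 0.009, 0.0273]
ee_rot: [-2.033, -2.395, -0.001]
force: [-2.3, -0.5, 1.8]
finger_gap: 0.0
```

>>> jog_arm --increments '[[[0,0.0015,0],[0,0,0],-1],[[0,0.003,0],[0,0,0],-1]]'

```text
time: 4.42
ee_pos: [0.5248, 0.0095, 0.0272]
ee_rot: [-2.032, -2.393, 0.001]
force: [-10.9, -0.7, 7.4]
finger_gap: -0.0002
```

>>> jog_arm --increments '[[[0,0.0006,0],[0,0,0],-1],[[0,0.001,0],[0,0,0],-1],[[0,0.001,0],[0,0,0],-1]]'

```text
time: 4.8
ee_pos: [0.5248, 0.0095, 0.027]
ee_rot: [-2.031, -2.392, 0.003]
force: [-10.1, 0.4, 8.5]
finger_gap: -0.0003
```

```bash
python3 - <<'E'
from h import *
s=status.get_state()
print((s['ee_pos'][:2]-C)@X,(s['ee_pos'][:2]-C)@Y,s['force'],s['ft_torque']);d=shot('scene','scene3')
c=cv2.resize(d['color'][190:320,230:410],None,fx=4,fy=4,interpolation=cv2.INTER_CUBIC)
cv2.imwrite('pics/s3c.png',c[:,:,::-1])
E
```

```text
-0.09364009138892167 -0.0005957479106265184 [-10.05009464   0.44068894   8.54764562] [-0.00640426  2.08106825 -0.00427301]
```

View pics/s3c.png

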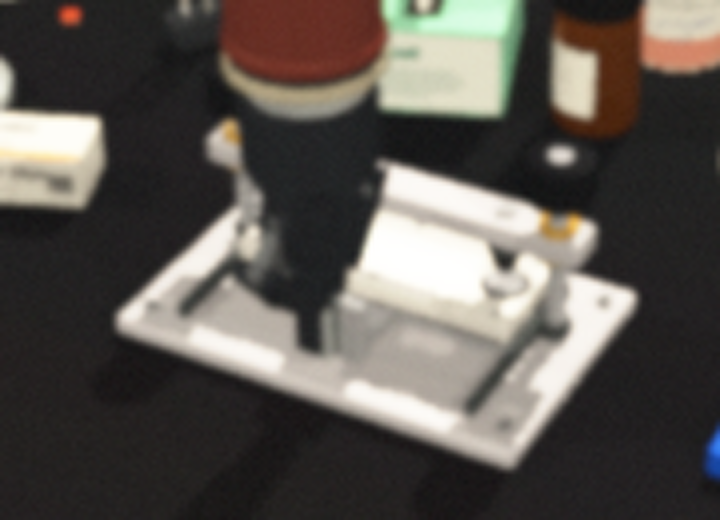

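>>> jog_arm --increments '[[[0,-0.01,0],[0,0,0],-1],[[0,-0.03,0],[0,0,0],-1],[[0,-0.05,0],[0,0,0],-1],[[0,-0.05,-0.06],[0,0,0],-1],[[0,-0.05,-0.12],[0,0,0],1]]'

```text
time: 5.48
ee_pos: [0.4769, 0.0011, 0.1486]
ee_rot: [2.034, 2.394, 0.0]
force: [1.5, 1.4, 0.9]
finger_gap: 0.0171
```

```bash
python3 - <<'E'
from h import *
s=status.get_state();print(s['ee_pos'],s['force'],s['ft_torque'])
t=shot('top','top4');d=shot('scene','scene4')
c=cv2.resize(d['color'][190:320,230:410],None,fx=4,fy=4,interpolation=cv2.INTER_CUBIC)
cv2.imwrite('pics/s4c.png',c[:,:,::-1])
c=cv2.resize(t['color'][170:285,220:365],None,fx=5,fy=5,interpolation=cv2.INTER_CUBIC)
cv2.imwrite('pics/t4c.png',c[:,:,::-1])
for D,n in((t,'top'),(d,'scene')):
    P=cloud(D).reshape(-1,3); q=np.c_[(P[:,:2]-C)@X,(P[:,:2]-C)@Y,P[:,2]]
    if n=='top':
        for nm,z0,xl in(('cell',.036,(-.1,.06)),('tab',.053,(-.14,-.06))):
            m=(abs(q[:,2]-z0)<.004)&(q[:,0]>xl[0])&(q[:,0]<xl[1])&(abs(q[:,1])<.095)
            print(n,nm,m.sum(),np.percentile(q[m],[1,5,50,95,99],axis=0).round(4).tolist())
    else:
        # tab top & cell front edge
        for nm,z0,xl in(('cell',.036,(-.1,.06)),('tab',.053,(-.14,-.06))):
            m=(abs(q[:,2]-z0)<.003)&(q[:,0]>xl[0])&(q[:,0]<xl[1])&(abs(q[:,1])<.095)
            print(n,nm,m.sum(),np.percentile(q[m],[1,5,50,95,99],axis=0).round(4).tolist())
E
```

```text
[0.47693573 0.00112138 0.1486022 ] [1.4521135  1.42902888 0.85857428] [ 0.07872318 -0.10784266 -0.02915941]
top cell 1261 [[-0.0317, -0.0868, 0.0322], [-0.0303, -0.0792, 0.033], [-0.0127, 0.0017, 0.0358], [0.0357, 0.0821, 0.0386], [0.0374, 0.0892, 0.0398]]Traceback (most recent call last):
  File "<stdin>", line 13, in <module>
    return _quantile_unchecked(
        a, q, axis, out, overwrite_input, method, keepdims, weights)
    return _ureduce(a,
                    func=_quantile_ureduce_func,
    ...<5 lines>...
                    overwrite_input=overwrite_input,
                    method=method)
    r = func(a, **kwargs)
    result = _quantile(arr,
                       quantiles=q,
    ...<2 lines>...
                       out=out,
                       weights=wgt)
    slices_having_nans = np.isnan(arr[-1, ...])
                                  ~~~^^^^^^^^^
IndexError: index -1 is out of bounds for axis 0 with size 0
```

View pics/s4c.png

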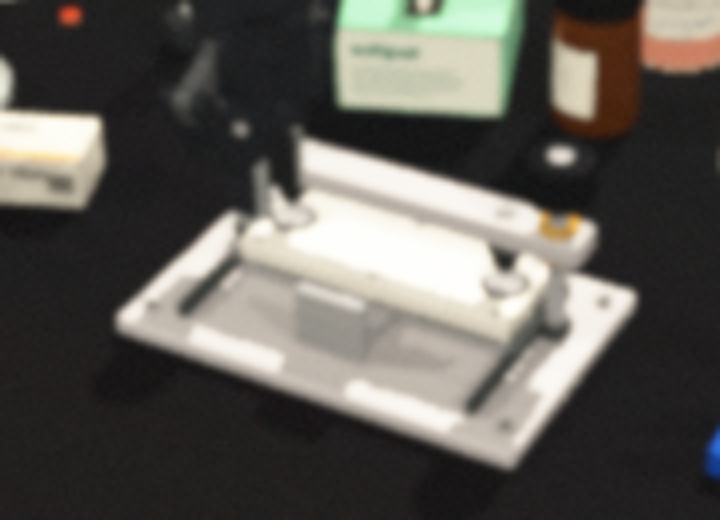

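View pics/t4c.png

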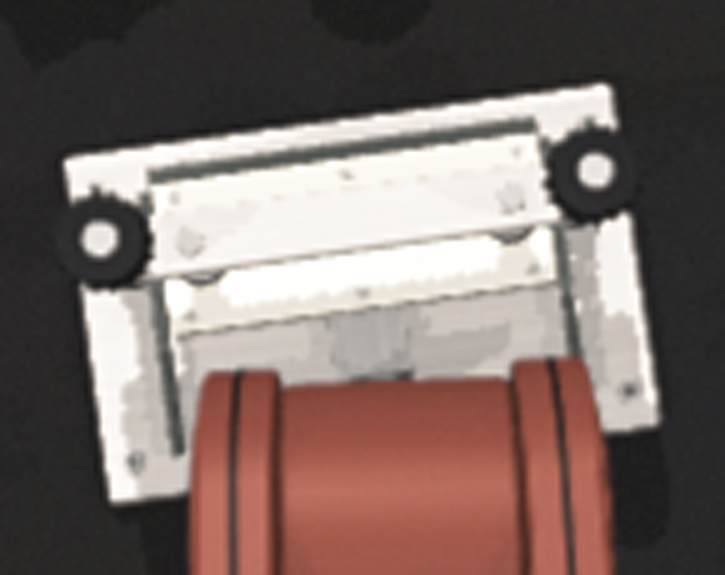

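```bash
python3 - <<'E'
from h import *
a=C+Y*.105;b=C-Y*.105;print(a,b)
print(rel([*a,.165],YAW+np.pi/2+.3),rel([*a,.101],YAW+np.pi/2+.3),status.get_state()['joint_pos'])
E
```

```text
[0.60004118 0.128905  ] [ 0.63415882 -0.078305  ]
(array([ 0.1065,  0.138 , -0.01  ]), array([ 0.0114, -0.0006, -0.3009])) (array([0.1064, 0.1373, 0.054 ]), array([ 0.0114, -0.0006, -0.3009])) [-0.77855626  0.02297123  0.70458878  2.00163638 -0.02019379  1.11165536
  0.09697741]
```

>>> jog_arm --increments '[[[0,0,-0.02],[0,0,0],1],[[0.04,0.05,-0.02],[0,0,-0.1],1],[[0.08,0.1,-0.02],[0,0,-0.2],1],[[0.1065,0.137,-0.02],[0,0,-0.3],1],[[0.1065,0.137,-0.02],[0,0,-0.3],1],[[0.1065,0.137,-0.02],[0,0,-0.3],1]]'

```text
time: 6.32
ee_pos: [0.5952, 0.1278, 0.167]
ee_rot: [1.654, 2.67, -0.001]
force: [-0.5, 0.0, 0.4]
finger_gap: 0.0852
```

```bash
python3 - <<'E'
from h import *
a=C+Y*.105
s=status.get_state()
print(rel([*a,.101],YAW+np.pi/2+.3),s['joint_pos'],s['joint_vel'],s['ee_pos'],s['force'],s['ft_torque'])
E
```

```text
(array([-0.0012,  0.0049,  0.066 ]), array([-0.0002,  0.0006, -0.0015])) [-0.79141326  0.32885426  0.62636433  1.67927176 -0.20388167  1.19971096
  0.34550398] [ 6.17948530e-03 -2.71383987e-02  1.49190923e-02  1.48296546e-02
  1.64707761e-03  2.36391414e-03  4.09439142e-05] [0.59515901 0.12781757 0.16697099] [-0.51919444  0.0415739   0.40742293] [-0.0262238   0.05139307  0.02679115]
```

>>> jog_arm --increments '[[[-0.001,0.005,0.01],[0,0,0],1],[[-0.001,0.005,0.045],[0,0,0],1],[[-0.001,0.005,0.066],[0,0,0],1],[[-0.001,0.005,0.066],[0,0,0],1],[[-0.001,0.005,0.066],[0,0,0],-1],[[-0.001,0.005,0.066],[0,0,0],-1],[[-0.001,0.005,0.066],[0,0,0],-1],[[-0.001,0.005,0.066],[0,0,0],-1],[[-0.001,0.005,0.066],[0,0,0],-1]]'

```text
time: 7.45
ee_pos: [0.6012, 0.1304, 0.1028]
ee_rot: [1.652, 2.671, 0.004]
force: [0.1, 0.6, 6.6]
finger_gap: 0.0388
```

```bash
cat >> h.py <<'E'
def st():
    s=status.get_state();M=R.from_rotvec(s['ee_rot']).as_matrix()
    yaw=np.arctan2(M[1,0],M[0,0])-YAW-np.pi/2; yaw=(yaw+np.pi)%(2*np.pi)-np.pi
    print('t',round(s['time'],2),'xy',((s['ee_pos'][:2]-C)@X).round(4),((s['ee_pos'][:2]-C)@Y).round(4),'z',s['ee_pos'][2].round(4),'yaw',round(yaw,4),'F',s['force'].round(2),'T',s['ft_torque'].round(3),'gap',round(s['finger_gap'],4),'j7',s['joint_pos'][6].round(3),'v7',s['joint_vel'][6].round(3)); return s
E
cat > st.py <<'E'
from h import *
st()
E
python3 st.py
```

```text
t 7.45 xy 0.0014 0.1063 z 0.1028 yaw 0.2999 F [0.08 0.59 6.57] T [ 0.067  0.05  -0.022] gap 0.0388 j7 0.383 v7 -0.001
```

>>> jog_arm --increments '[[[0,0,0],[0,0,0.1],-1],[[0,0,0],[0,0,0.2],-1],[[0,0,0],[0,0,0.3],-1]]'

```text
time: 7.82
ee_pos: [0.6007, 0.1302, 0.1027]
ee_rot: [2.037, 2.392, 0.003]
force: [-2.6, -0.0, 8.2]
finger_gap: 0.0384
```

```bash
python3 st.py
```

```text
t 7.83 xy 0.0009 0.1062 z 0.1027 yaw -0.0032 F [-2.57 -0.    8.23] T [-0.111  0.576  0.162] gap 0.0384 j7 0.105 v7 -0.727
```

>>> jog_arm --increments '[[[0,0,0],[0,0,0.1],-1],[[0,0,0],[0,0,0.2],-1]]'

```text
time: 8.07
ee_pos: [0.6004, 0.1302, 0.1027]
ee_rot: [-2.265, -2.176, -0.002]
force: [-6.0, -0.9, 10.3]
finger_gap: 0.0386
```

```bash
python3 st.py
```

```text
t 8.07 xy 0.0006 0.1062 z 0.1027 yaw -0.2032 F [-5.98 -0.93 10.26] T [-0.175  0.892  0.24 ] gap 0.0386 j7 -0.077 v7 -0.725
```

>>> jog_arm --increments '[[[0,0,0],[0,0,0.1],-1],[[0,0,0],[0,0,0.2],-1]]'

```text
time: 8.32
ee_pos: [0.6001, 0.1302, 0.1026]
ee_rot: [-2.47, -1.939, -0.001]
force: [-7.9, -0.6, 12.8]
finger_gap: 0.0387
```

```bash
python3 st.py
```

```text
t 8.32 xy 0.0003 0.1063 z 0.1026 yaw -0.4031 F [-7.88 -0.62 12.8 ] T [-0.209  1.314  0.216] gap 0.0387 j7 -0.258 v7 -0.719
```

>>> jog_arm --increments '[[[0,0,0],[0,0,0.1],-1]]'

```text
time: 8.45
ee_pos: [0.5999, 0.1303, 0.1027]
ee_rot: [-2.564, -1.813, -0.001]
force: [-7.8, -0.0, 12.8]
finger_gap: 0.0387
```

```bash
python3 st.py
```

```text
t 8.45 xy 0.0001 0.1064 z 0.1027 yaw -0.503 F [-7.81 -0.02 12.76] T [-0.157  1.387  0.183] gap 0.0387 j7 -0.348 v7 -0.716
```

>>> jog_arm --increments '[[[0,0,0],[0,0,0],1],[[0,0,0],[0,0,0],1],[[0,0,0],[0,0,0],1],[[0,0,-0.035],[0,0,0],1],[[0,0,-0.065],[0,0,0],1],[[0,0,-0.065],[0,0,0],1]]'

```text
time: 9.2
ee_pos: [0.6017, 0.1301, 0.1687]
ee_rot: [2.562, 1.817, 0.007]
force: [-1.0, 0.1, -0.4]
finger_gap: 0.0857
```

```bash
python3 - <<'E'
from h import *
s=st()
b=C-Y*.105
print(rel([*b,.167],YAW+np.pi/2+.4),rel([*b,.103],YAW+np.pi/2+.4))
for n in('scene','top'): 
    d=shot(n,n+'5')
    P=cloud(d).reshape(-1,3); q=np.c_[(P[:,:2]-C)@X,(P[:,:2]-C)@Y,P[:,2]]
    m=(abs(q[:,0])<.012)&(abs(q[:,1])<.125)&(q[:,2]>.06)&(q[:,2]<.1)
    q=q[m]; 
    for y in np.arange(-.12,.12,.03):
        k=(abs(q[:,1]-y)<.015); print(n,round(y,3),k.sum(),np.median(q[k,2]).round(4) if k.any() else None)
E
```

```text
t 9.2 xy 0.0018 0.1059 z 0.1687 yaw -0.4999 F [-1.02  0.05 -0.43] T [-0.024 -0.043 -0.021] gap 0.0857 j7 -0.385 v7 0.008
(array([-0.1859,  0.0995,  0.0015]), array([ 0.0043, -0.0014, -0.8999])) (array([-0.1861,  0.0993,  0.0655]), array([ 0.0043, -0.0014, -0.8999]))
scene -0.12 91 0.0864
scene -0.09 92 0.0854
scene -0.06 100 0.0851
scene -0.03 85 0.0846
scene 0.0 88 0.0836
scene 0.03 81 0.0832
scene 0.06 83 0.082
scene 0.09 97 0.0827
top -0.12 1 0.0835
top -0.09 62 0.0851
top -0.06 148 0.0851
top -0.03 151 0.0837
top 0.0 148 0.0831
top 0.03 151 0.0825
top 0.06 148 0.0819
top 0.09 85 0.0819
```

>>> jog_arm --increments '[[[-0.186,0.0995,0],[0.002,0,-0.9],1],[[-0.186,0.0995,0],[0.002,0,-0.9],1],[[-0.186,0.0995,0],[0.002,0,-0.9],1],[[-0.186,0.0995,0],[0.002,0,-0.9],1],[[-0.186,0.0995,0],[0.002,0,-0.9],1],[[-0.186,0.0995,0],[0.002,0,-0.9],1],[[-0.186,0.0995,0],[0.002,0,-0.9],1]]'

```text
time: 10.18
ee_pos: [0.6324, -0.0777, 0.1656]
ee_rot: [-1.52, -2.747, 0.002]
force: [-0.2, -0.8, 0.4]
finger_gap: 0.0856
```

```bash
python3 - <<'E'
from h import *
s=st()
b=C-Y*.105
print(rel([*b,.103],YAW+np.pi/2+.4))
E
```

```text
t 10.18 xy -0.0017 -0.1041 z 0.1656 yaw 0.397 F [-0.21 -0.81  0.38] T [-0.007 -0.011 -0.033] gap 0.0856 j7 0.818 v7 0.009
(array([-0.0016,  0.0013,  0.0626]), array([-0.0021, -0.0018, -0.003 ]))
```

>>> jog_arm --increments '[[[-0.0015,0.0015,0.03],[0,0,0],1],[[-0.0015,0.0015,0.0625],[-0.001,-0.001,0],1],[[-0.0015,0.0015,0.0625],[-0.001,-0.001,0],1],[[-0.0015,0.0015,0.0625],[-0.001,-0.001,0],-1],[[-0.0015,0.0015,0.0625],[-0.001,-0.001,0],-1],[[-0.0015,0.0015,0.0625],[-0.001,-0.001,0],-1],[[-0.0015,0.0015,0.0625],[-0.001,-0.001,0],-1],[[-0.0015,0.0015,0.0625],[-0.001,-0.001,0],-1]]'

```text
time: 11.18
ee_pos: [0.6367, -0.0781, 0.1059]
ee_rot: [1.515, 2.748, 0.004]
force: [2.4, 2.7, 5.9]
finger_gap: 0.0382
```

```bash
python3 st.py
```

```text
t 11.18 xy 0.0026 -0.1052 z 0.1059 yaw 0.4003 F [2.43 2.68 5.86] T [ 0.454 -0.599 -0.041] gap 0.0382 j7 0.852 v7 0.001
```

>>> jog_arm --increments '[[[0,0,0],[0,0,0.1],-1],[[0,0,0],[0,0,0.2],-1],[[0,0,0],[0,0,0.3],-1],[[0,0,0],[0,0,0.4],-1]]'

```text
time: 11.68
ee_pos: [0.6356, -0.0785, 0.1059]
ee_rot: [2.036, 2.391, 0.003]
force: [-4.5, 1.9, 11.2]
finger_gap: 0.0386
```

```bash
python3 st.py
```

```text
t 11.68 xy 0.0013 -0.1054 z 0.1059 yaw -0.003 F [-4.45  1.88 11.17] T [0.366 0.722 0.195] gap 0.0386 j7 0.488 v7 -0.717
```

>>> jog_arm --increments '[[[0,0,0],[0,0,0.1],-1],[[0,0,0],[0,0,0.2],-1],[[0,0,0],[0,0,0.3],-1],[[0,0,0],[0,0,0.4],-1]]'

```text
time: 12.18
ee_pos: [0.6343, -0.0784, 0.1058]
ee_rot: [-2.47, -1.938, -0.001]
force: [-9.1, 3.8, 16.1]
finger_gap: 0.0385
```

```bash
python3 st.py
```

```text
t 12.18 xy 0.0002 -0.1052 z 0.1058 yaw -0.4033 F [-9.15  3.84 16.1 ] T [0.656 1.969 0.17 ] gap 0.0385 j7 0.129 v7 -0.708
```

>>> jog_arm --increments '[[[-0.001,-0.002,-0.003],[0,0,0.1],-1],[[-0.001,-0.002,-0.003],[0,0,0.2],-1],[[-0.001,-0.002,-0.003],[0,0,0.3],-1]]'

```text
time: 12.55
ee_pos: [0.6333, -0.0781, 0.1062]
ee_rot: [2.732, 1.55, 0.002]
force: [7.2, 2.0, -12.9]
finger_gap: 0.0384
```

```bash
python3 st.py
```

```text
t 12.55 xy -0.0009 -0.1046 z 0.1062 yaw -0.7021 F [  7.16   1.97 -12.93] T [ 0.182 -1.634  0.212] gap 0.0384 j7 -0.138 v7 -0.703
```

>>> jog_arm --increments '[[[0,0,0],[0,0,0.1],-1]]'

```text
time: 12.68
ee_pos: [0.633, -0.0779, 0.1062]
ee_rot: [-2.806, -1.411, -0.001]
force: [5.3, 2.6, -12.3]
finger_gap: 0.0384
```

```bash
python3 st.py
```

```text
t 12.68 xy -0.0011 -0.1044 z 0.1062 yaw -0.802 F [  5.3    2.61 -12.3 ] T [ 0.285 -1.344  0.183] gap 0.0384 j7 -0.226 v7 -0.7
```

>>> jog_arm --increments '[[[0,0,0],[0,0,0],1],[[0,0,0],[0,0,0],1],[[0,0,0],[0,0,0],1],[[0,0,-0.035],[0,0,0],1],[[0,0,-0.062],[0,0,0],1],[[0,0,-0.062],[0,0,0],1],[[0,0,-0.062],[0,0,0],1]]'

```text
time: 13.55
ee_pos: [0.6322, -0.0792, 0.1684]
ee_rot: [-2.805, -1.414, 0.001]
force: [-0.2, -0.4, -0.3]
finger_gap: 0.085
```

```bash
python3 - <<'E'
from h import *
s=st()
a=C+Y*.105
print(rel([*a,.167],YAW+np.pi/2+.3))
E
```

```text
t 13.55 xy -0.0021 -0.1056 z 0.1684 yaw -0.7999 F [-0.16 -0.41 -0.34] T [-0.037  0.011  0.015] gap 0.085 j7 -0.259 v7 -0.001
(array([ 0.1483, -0.1496,  0.0015]), array([-7.0000e-04, -2.0000e-04, -1.0999e+00]))
```

>>> jog_arm --increments '[[[0.1485,-0.1495,0.001],[0,0,-1.1],1],[[0.1485,-0.1495,0.001],[0,0,-1.1],1],[[0.1485,-0.1495,0.001],[0,0,-1.1],1],[[0.1485,-0.1495,0.001],[0,0,-1.1],1],[[0.1485,-0.1495,0.001],[0,0,-1.1],1],[[0.1485,-0.1495,0.001],[0,0,-1.1],1],[[0.1485,-0.1495,0.001],[0,0,-1.1],1],[[0.1485,-0.1495,0.001],[0,0,-1.1],1],[[0.1485,-0.1495,0.001],[0,0,-1.1],1]]'

```text
time: 14.68
ee_pos: [0.6005, 0.1289, 0.1675]
ee_rot: [-1.655, -2.67, 0.001]
force: [-0.0, 0.4, -0.3]
finger_gap: 0.0853
```

```bash
python3 - <<'E'
from h import *
s=st()
a=C+Y*.105
print(rel([*a,.104],YAW+np.pi/2+.3))
E
```

```text
t 14.68 xy 0.0004 0.1049 z 0.1675 yaw 0.2976 F [-0.02  0.37 -0.34] T [-0.003 -0.043  0.039] gap 0.0853 j7 0.378 v7 0.01
(array([ 0.0003, -0.0003,  0.0635]), array([-0.0008,  0.0002, -0.0024]))
```

>>> jog_arm --increments '[[[0,0,0.03],[0,0,0],1],[[0,0,0.0635],[0,0,0],1],[[0,0,0.0635],[0,0,0],1],[[0,0,0.0635],[0,0,0],-1],[[0,0,0.0635],[0,0,0],-1],[[0,0,0.0635],[0,0,0],-1],[[0,0,0.0635],[0,0,0],-1],[[0,0,0.0625],[0,0,0],-1],[[0,0,0.0625],[0,0,0],-1]]'

```text
time: 15.8
ee_pos: [0.6017, 0.1293, 0.1061]
ee_rot: [1.652, 2.67, 0.002]
force: [5.3, 1.3, 0.0]
finger_gap: 0.0384
```

```bash
python3 st.py
```

```text
t 15.8 xy 0.0017 0.1051 z 0.1061 yaw 0.2998 F [5.28 1.33 0.04] T [ 0.28  -1.166 -0.028] gap 0.0384 j7 0.415 v7 0.002
```

>>> jog_arm --increments '[[[0,0,0],[0,0,0.1],-1],[[0,0,0],[0,0,0.2],-1]]'

```text
time: 16.05
ee_pos: [0.6012, 0.1291, 0.106]
ee_rot: [1.914, 2.49, 0.001]
force: [1.2, 0.6, 1.5]
finger_gap: 0.0381
```

```bash
python3 st.py
```

```text
t 16.05 xy 0.0011 0.105 z 0.106 yaw 0.0968 F [1.18 0.55 1.46] T [ 0.063 -0.443  0.185] gap 0.0381 j7 0.23 v7 -0.724
```

>>> jog_arm --increments '[[[0,0,0],[0,0,0.1],-1]]'

```text
time: 16.18
ee_pos: [0.6009, 0.129, 0.106]
ee_rot: [2.037, 2.392, 0.001]
force: [-0.4, 0.2, 3.6]
finger_gap: 0.0386
```

```bash
python3 st.py
```

```text
t 16.18 xy 0.0009 0.105 z 0.106 yaw -0.0033 F [-0.43  0.19  3.6 ] T [ 0.038 -0.201  0.193] gap 0.0386 j7 0.139 v7 -0.718
```

>>> jog_arm --increments '[[[0,0,0],[0,0,0.1],-1]]'

```text
time: 16.3
ee_pos: [0.6006, 0.129, 0.106]
ee_rot: [-2.154, -2.287, -0.0]
force: [-2.4, -0.1, 4.3]
finger_gap: 0.0385
```

```bash
python3 st.py
```

```text
t 16.3 xy 0.0006 0.105 z 0.106 yaw -0.1032 F [-2.35 -0.07  4.3 ] T [-0.008  0.153  0.133] gap 0.0385 j7 0.049 v7 -0.718
```

>>> jog_arm --increments '[[[0,0,0],[0,0,0.1],-1]]'

```text
time: 16.42
ee_pos: [0.6004, 0.129, 0.106]
ee_rot: [-2.265, -2.176, 0.001]
force: [-2.9, 0.3, 5.5]
finger_gap: 0.0382
```

```bash
python3 st.py
```

```text
t 16.43 xy 0.0003 0.105 z 0.106 yaw -0.2032 F [-2.86  0.28  5.53] T [-0.009  0.407  0.177] gap 0.0382 j7 -0.041 v7 -0.714
```

>>> jog_arm --increments '[[[0,0,0],[0,0,0.1],-1]]'

```text
time: 16.55
ee_pos: [0.6001, 0.129, 0.106]
ee_rot: [-2.371, -2.06, 0.001]
force: [-4.9, -0.2, 7.4]
finger_gap: 0.0385
```

```bash
python3 st.py
```

```text
t 16.55 xy 0.0001 0.1051 z 0.106 yaw -0.3032 F [-4.95 -0.19  7.38] T [-0.013  0.725  0.203] gap 0.0385 j7 -0.131 v7 -0.714
```

>>> jog_arm --increments '[[[0,0,0],[0,0,0.1],-1]]'

```text
time: 16.68
ee_pos: [0.5998, 0.1291, 0.1059]
ee_rot: [-2.47, -1.939, 0.002]
force: [-6.0, 0.9, 8.6]
finger_gap: 0.0384
```

```bash
python3 st.py
```

```text
t 16.68 xy -0.0002 0.1052 z 0.1059 yaw -0.4031 F [-5.97  0.89  8.63] T [-0.059  0.963  0.23 ] gap 0.0384 j7 -0.22 v7 -0.71
```

>>> jog_arm --increments '[[[0,0,0],[0,0,0.1],-1]]'

```text
time: 16.8
ee_pos: [0.5995, 0.1292, 0.106]
ee_rot: [-2.564, -1.813, 0.003]
force: [-7.5, 0.7, 9.8]
finger_gap: 0.0383
```

```bash
python3 st.py
```

```text
t 16.8 xy -0.0004 0.1053 z 0.106 yaw -0.503 F [-7.55  0.69  9.76] T [-0.087  1.324  0.228] gap 0.0383 j7 -0.309 v7 -0.707
```

>>> jog_arm --increments '[[[0,0,0],[0,0,0.1],-1]]'

```text
time: 16.92
ee_pos: [0.5993, 0.1292, 0.106]
ee_rot: [-2.651, -1.682, 0.003]
force: [-9.8, -0.1, 10.4]
finger_gap: 0.0385
```

```bash
python3 st.py
```

```text
t 16.93 xy -0.0007 0.1054 z 0.106 yaw -0.6029 F [-9.81 -0.1  10.35] T [-0.055  1.58   0.221] gap 0.0385 j7 -0.398 v7 -0.706
```

>>> jog_arm --increments '[[[0,-0.001,-0.001],[0,0,0.1],-1]]'

```text
time: 17.05
ee_pos: [0.5989, 0.1294, 0.1061]
ee_rot: [-2.733, -1.548, 0.003]
force: [3.2, 0.9, -10.0]
finger_gap: 0.0385
```

```bash
python3 st.py
```

```text
t 17.05 xy -0.001 0.1057 z 0.1061 yaw -0.703 F [ 3.24  0.94 -9.99] T [-0.219 -0.924  0.187] gap 0.0385 j7 -0.489 v7 -0.721
```

>>> jog_arm --increments '[[[0,0,0],[0,0,0.1],-1]]'

```text
time: 17.18
ee_pos: [0.5987, 0.1295, 0.1061]
ee_rot: [-2.807, -1.41, 0.003]
force: [-3.6, 1.7, -1.3]
finger_gap: 0.0381
```

```bash
python3 st.py
```

```text
t 17.18 xy -0.0012 0.1058 z 0.1061 yaw -0.8029 F [-3.57  1.66 -1.3 ] T [-0.069  0.268  0.204] gap 0.0381 j7 -0.577 v7 -0.7
```

```bash
cat > bar.py <<'E'
from h import *
for n in('scene','top'): 
    d=optics.get_image(n)
    P=cloud(d).reshape(-1,3); q=np.c_[(P[:,:2]-C)@X,(P[:,:2]-C)@Y,P[:,2]]
    m=(abs(q[:,0])<.010)&(abs(q[:,1])<.085)&(q[:,2]>.06)&(q[:,2]<.1)
    q=q[m]; A=np.c_[q[:,1],np.ones(len(q))]
    w=np.ones(len(q),bool)
    for _ in range(5):
        c=np.linalg.lstsq(A[w],q[w,2],rcond=None)[0]; r=q[:,2]-A@c; w=abs(r)<max(.002,2*np.std(r[w]))
    print(n,w.sum(),'top at a',(c@[.105,1]).round(4),'at b',(c@[-.105,1]).round(4))
st()
E
python3 bar.py
python3 - <<'E'
from h import *
import builtins
d=np.load('pics/top0.npy',allow_pickle=True).item();e=np.load('pics/scene0.npy',allow_pickle=True).item();f=np.load('pics/top5.npy',allow_pickle=True).item();g=np.load('pics/scene5.npy',allow_pickle=True).item()
for n,d in(('top0',d),('scene0',e),('top5',f),('scene5',g)):
    P=cloud(d).reshape(-1,3); q=np.c_[(P[:,:2]-C)@X,(P[:,:2]-C)@Y,P[:,2]]
    m=(abs(q[:,0])<.010)&(abs(q[:,1])<.085)&(q[:,2]>.06)&(q[:,2]<.1)
    q=q[m]; A=np.c_[q[:,1],np.ones(len(q))]
    w=np.ones(len(q),bool)
    for _ in range(5):
        c=np.linalg.lstsq(A[w],q[w,2],rcond=None)[0]; r=q[:,2]-A@c; w=abs(r)<max(.002,2*np.std(r[w]))
    print(n,w.sum(),(c@[.105,1]).round(4),(c@[-.105,1]).round(4))
E
```

```text
scene 284 top at a 0.075 at b 0.0792
top 599 top at a 0.0749 at b 0.0783
t 17.27 xy -0.0012 0.1058 z 0.1061 yaw -0.8013 F [-3.81  0.61  0.77] T [-0.024  0.536 -0.165] gap 0.0386 j7 -0.575 v7 0.082
top0 605 0.0857 0.086
scene0 294 0.0863 0.0867
top5 630 0.0809 0.0861
scene5 308 0.0816 0.0867
```

>>> jog_arm --increments '[[[0,0,0],[0,0,0],1],[[0,0,0],[0,0,0],1],[[0,0,0],[0,0,0],1],[[0,0,-0.035],[0,0,0],1],[[0,0,-0.062],[0,0,0],1],[[0,0,-0.062],[0,0,0],1],[[0,0,-0.062],[0,0,0],1]]'

```text
time: 18.15
ee_pos: [0.5994, 0.1295, 0.1678]
ee_rot: [-2.805, -1.414, 0.001]
force: [-0.6, -0.0, -0.1]
finger_gap: 0.0851
```

```bash
python3 - <<'E'
from h import *
s=st()
b=C-Y*.105
print(rel([*b,.167],YAW+np.pi/2+.3))
E
```

```text
t 18.15 xy -0.0005 0.1057 z 0.1678 yaw -0.7999 F [-0.57 -0.03 -0.12] T [-0.004 -0.04  -0.023] gap 0.0851 j7 -0.615 v7 -0.003
(array([-0.1464,  0.1515,  0.0008]), array([-8.0000e-04,  1.0000e-04, -1.0999e+00]))
```

>>> jog_arm --increments '[[[-0.1465,0.1515,0.001],[0,0,-1.1],1],[[-0.1465,0.1515,0.001],[0,0,-1.1],1],[[-0.1465,0.1515,0.001],[0,0,-1.1],1],[[-0.1465,0.1515,0.001],[0,0,-1.1],1],[[-0.1465,0.1515,0.001],[0,0,-1.1],1],[[-0.1465,0.1515,0.001],[0,0,-1.1],1],[[-0.1465,0.1515,0.001],[0,0,-1.1],1],[[-0.1465,0.1515,0.001],[0,0,-1.1],1],[[-0.1465,0.1515,0.001],[0,0,-1.1],1]]'

```text
time: 19.27
ee_pos: [0.6342, -0.0783, 0.167]
ee_rot: [-1.655, -2.67, 0.001]
force: [0.1, 0.0, -1.0]
finger_gap: 0.0856
```

```bash
python3 - <<'E'
from h import *
s=st()
b=C-Y*.105
print(rel([*b,.104],YAW+np.pi/2+.3))
E
```

```text
t 19.27 xy 0.0001 -0.105 z 0.167 yaw 0.2979 F [ 0.1   0.01 -1.01] T [-0.033  0.035  0.003] gap 0.0856 j7 0.747 v7 0.01
(array([ 0.   , -0.   ,  0.063]), array([-0.0008, -0.    , -0.0021]))
```

>>> jog_arm --increments '[[[0,0,0.03],[0,0,0],1],[[0,0,0.063],[0,0,0],1],[[0,0,0.063],[0,0,0],1],[[0,0,0.063],[0,0,0],-1],[[0,0,0.063],[0,0,0],-1],[[0,0,0.063],[0,0,0],-1],[[0,0,0.063],[0,0,0],-1],[[0,0,0.061],[0,0,0],-1],[[0,0,0.061],[0,0,0],-1]]'

```text
time: 20.4
ee_pos: [0.6363, -0.078, 0.1066]
ee_rot: [1.65, 2.669, 0.002]
force: [12.0, 0.6, -10.0]
finger_gap: 0.0386
```

>>> jog_arm --increments '[[[0,0,0],[0,0,0.08],-1],[[0,0,0],[0,0,0.14],-1],[[0,0,0],[0,0,0.2],-1]]'

```text
time: 20.78
ee_pos: [0.6357, -0.0782, 0.1066]
ee_rot: [1.911, 2.49, 0.002]
force: [6.7, -1.7, -7.1]
finger_gap: 0.0385
```

```bash
python3 st.py
```

```text
t 20.77 xy 0.0016 -0.1052 z 0.1066 yaw 0.0986 F [ 6.7  -1.65 -7.13] T [-0.028 -1.669  0.217] gap 0.0385 j7 0.599 v7 -0.428
```

>>> jog_arm --increments '[[[0,0,0],[0,0,0.06],-1]]'

```text
time: 20.9
ee_pos: [0.6356, -0.0783, 0.1065]
ee_rot: [1.985, 2.432, 0.001]
force: [6.5, 0.8, -7.0]
finger_gap: 0.0387
```

```bash
python3 st.py
```

```text
t 20.9 xy 0.0014 -0.1052 z 0.1065 yaw 0.0385 F [ 6.45  0.78 -7.04] T [-0.105 -1.531  0.22 ] gap 0.0387 j7 0.545 v7 -0.43
```

>>> jog_arm --increments '[[[0,0,0],[0,0,0.06],-1]]'

```text
time: 21.02
ee_pos: [0.6354, -0.0783, 0.1065]
ee_rot: [2.057, 2.372, 0.001]
force: [6.0, -0.7, -7.2]
finger_gap: 0.0387
```

```bash
python3 st.py
```

```text
t 21.02 xy 0.0012 -0.1052 z 0.1065 yaw -0.0216 F [ 6.02 -0.73 -7.18] T [-0.088 -1.377  0.206] gap 0.0387 j7 0.491 v7 -0.427
```

>>> jog_arm --increments '[[[0,0,0],[0,0,0.06],-1]]'

```text
time: 21.15
ee_pos: [0.6352, -0.0783, 0.1065]
ee_rot: [2.128, 2.309, 0.001]
force: [5.1, -0.5, -5.4]
finger_gap: 0.0381
```

```bash
python3 st.py
```

```text
t 21.15 xy 0.001 -0.1052 z 0.1065 yaw -0.0815 F [ 5.07 -0.53 -5.36] T [-0.087 -1.182  0.244] gap 0.0381 j7 0.437 v7 -0.428
```

>>> jog_arm --increments '[[[0,0,0],[0,0,0.06],-1]]'

```text
time: 21.28
ee_pos: [0.635, -0.0783, 0.1065]
ee_rot: [2.196, 2.244, 0.001]
force: [3.4, -0.4, -4.8]
finger_gap: 0.0382
```

```bash
python3 st.py
```

```text
t 21.27 xy 0.0009 -0.1051 z 0.1065 yaw -0.1415 F [ 3.42 -0.38 -4.8 ] T [-0.029 -0.939  0.236] gap 0.0382 j7 0.384 v7 -0.426
```

>>> jog_arm --increments '[[[0,0,0],[0,0,0.06],-1]]'

```text
time: 21.4
ee_pos: [0.6348, -0.0783, 0.1065]
ee_rot: [2.263, 2.178, 0.001]
force: [2.7, -0.1, -4.8]
finger_gap: 0.0382
```

```bash
python3 st.py
```

```text
t 21.4 xy 0.0007 -0.1051 z 0.1065 yaw -0.2016 F [ 2.67 -0.11 -4.81] T [-0.052 -0.795  0.273] gap 0.0382 j7 0.33 v7 -0.424
```

>>> jog_arm --increments '[[[0,0,0],[0,0,0.06],-1]]'

```text
time: 21.52
ee_pos: [0.6347, -0.0783, 0.1065]
ee_rot: [2.328, 2.109, 0.0]
force: [2.5, 0.5, -3.0]
finger_gap: 0.0385
```

```bash
python3 st.py
```

```text
t 21.52 xy 0.0005 -0.1051 z 0.1065 yaw -0.2616 F [ 2.53  0.53 -3.01] T [ 0.005 -0.689  0.261] gap 0.0385 j7 0.277 v7 -0.422
```

>>> jog_arm --increments '[[[0,0,0],[0,0,0.06],-1]]'

```text
time: 21.65
ee_pos: [0.6345, -0.0783, 0.1065]
ee_rot: [2.39, 2.039, 0.0]
force: [0.4, 0.0, -2.0]
finger_gap: 0.0384
```

```bash
python3 st.py
```

```text
t 21.65 xy 0.0004 -0.1051 z 0.1065 yaw -0.3216 F [ 0.39  0.02 -2.02] T [-0.06  -0.445  0.309] gap 0.0384 j7 0.224 v7 -0.421
```

>>> jog_arm --increments '[[[0,0,0],[0,0,0],1],[[0,0,0],[0,0,0],1],[[0,0,0],[0,0,0],1],[[0,0,-0.035],[0,0,0],1],[[0,0,-0.062],[0,0,0],1],[[0,0,-0.062],[0,0,0],1],[[0,0,-0.062],[0,0,0],1]]'

```text
time: 22.52
ee_pos: [0.6341, -0.0783, 0.1678]
ee_rot: [-2.388, -2.04, 0.001]
force: [-1.0, -0.2, -1.0]
finger_gap: 0.0855
```

```bash
python3 - <<'E'
from h import *
s=st()
a=C+Y*.105
print(rel([*a,.167],YAW+np.pi/2+.3))
E
python3 bar.py
```

```text
t 22.52 xy -0.0001 -0.105 z 0.1678 yaw -0.3199 F [-1.01 -0.21 -0.96] T [ 0.029 -0.042  0.001] gap 0.0855 j7 0.191 v7 -0.001
(array([ 0.1994, -0.066 ,  0.0009]), array([-7.000e-04, -3.000e-04, -6.199e-01]))
scene 313 top at a 0.0747 at b 0.0759
top 385 top at a 0.0743 at b 0.0756
t 22.62 xy -0.0004 -0.1049 z 0.1673 yaw -0.32 F [-0.11 -0.09 -0.04] T [-0.01   0.008  0.038] gap 0.0857 j7 0.191 v7 0.0
```

>>> jog_arm --increments '[[[0.1995,-0.066,0.001],[0,0,-0.62],1],[[0.1995,-0.066,0.001],[0,0,-0.62],1],[[0.1995,-0.066,0.001],[0,0,-0.62],1],[[0.1995,-0.066,0.001],[0,0,-0.62],1],[[0.1995,-0.066,0.001],[0,0,-0.62],1],[[0.1995,-0.066,0.001],[0,0,-0.62],1],[[0.1995,-0.066,0.001],[0,0,-0.62],1],[[0.1995,-0.066,0.001],[0,0,-0.62],1]]'

```text
time: 23.62
ee_pos: [0.6006, 0.1275, 0.1673]
ee_rot: [1.656, 2.67, -0.001]
force: [0.1, 0.0, 0.2]
finger_gap: 0.0851
```

```bash
python3 - <<'E'
from h import *
s=st()
a=C+Y*.105
print(rel([*a,.105],YAW+np.pi/2+.3))
E
```

```text
t 23.62 xy 0.0003 0.1035 z 0.1673 yaw 0.2973 F [0.15 0.04 0.19] T [ 0.011 -0.03  -0.026] gap 0.0851 j7 0.388 v7 0.001
(array([0.0016, 0.0001, 0.0623]), array([-0.0004,  0.0004, -0.0027]))
```

>>> jog_arm --increments '[[[0.0015,0,0.03],[0,0,0],1],[[0.0015,0,0.062],[0,0,0],1],[[0.0015,0,0.062],[0,0,0],1],[[0.0015,0,0.062],[0,0,0],-1],[[0.0015,0,0.062],[0,0,0],-1],[[0.0015,0,0.062],[0,0,0],-1],[[0.0015,0,0.062],[0,0,0],-1],[[0.0015,0.001,0.061],[0,0,0],-1],[[0.0015,0.001,0.061],[0,0,0],-1]]'

```text
time: 24.75
ee_pos: [0.6011, 0.1306, 0.107]
ee_rot: [1.652, 2.671, 0.001]
force: [0.1, 0.3, 5.8]
finger_gap: 0.0381
```

```bash
python3 st.py
```

```text
t 24.75 xy 0.0013 0.1065 z 0.107 yaw 0.2996 F [0.12 0.34 5.77] T [ 0.008 -0.077  0.002] gap 0.0381 j7 0.42 v7 -0.001
```

>>> jog_arm --increments '[[[0,0,0],[0,0,0.04],-1]]'

```text
time: 24.88
ee_pos: [0.601, 0.1306, 0.107]
ee_rot: [1.706, 2.637, 0.001]
force: [-0.8, -0.5, 5.0]
finger_gap: 0.0385
```

```bash
python3 st.py
```

```text
t 24.88 xy 0.0013 0.1065 z 0.107 yaw 0.2593 F [-0.79 -0.48  4.95] T [-0.137  0.003  0.249] gap 0.0385 j7 0.384 v7 -0.302
```

>>> jog_arm --increments '[[[0,0,0],[0,0,0.04],-1]]'

```text
time: 25.0
ee_pos: [0.601, 0.1306, 0.107]
ee_rot: [1.759, 2.602, 0.001]
force: [-0.3, -0.5, 6.2]
finger_gap: 0.0386
```

```bash
python3 st.py
```

```text
t 25.0 xy 0.0012 0.1065 z 0.107 yaw 0.2188 F [-0.34 -0.47  6.18] T [-0.182 -0.003  0.285] gap 0.0386 j7 0.347 v7 -0.29
```

>>> jog_arm --increments '[[[0,0,0],[0,0,0.04],-1]]'

```text
time: 25.12
ee_pos: [0.6009, 0.1306, 0.107]
ee_rot: [1.811, 2.567, 0.0]
force: [-1.3, -1.2, 7.0]
finger_gap: 0.0382
```

```bash
python3 st.py
```

```text
t 25.12 xy 0.0011 0.1065 z 0.107 yaw 0.1788 F [-1.34 -1.19  6.98] T [-0.124  0.053  0.269] gap 0.0382 j7 0.31 v7 -0.288
```

>>> jog_arm --increments '[[[0,0,0],[0,0,0.04],-1]]'

```text
time: 25.25
ee_pos: [0.6009, 0.1306, 0.1071]
ee_rot: [1.862, 2.53, 0.0]
force: [-1.9, -1.2, 7.6]
finger_gap: 0.0381
```

```bash
python3 st.py
```

```text
t 25.25 xy 0.0011 0.1065 z 0.1071 yaw 0.1388 F [-1.86 -1.16  7.55] T [-0.163  0.149  0.276] gap 0.0381 j7 0.274 v7 -0.287
```

```bash
cat > fit.py <<'E'
import numpy as np
from scipy.optimize import least_squares
# knob, tha, thb, T
D=[('a',.3,0,.162),('a',.5,0,.24),('a',.7,0,.216),('a',.8,0,.183),('b',.8,.4,.195),('b',.8,.8,.17),('b',.8,1.1,.212),('b',.8,1.2,.183),
('a',1,1.2,.185),('a',1.1,1.2,.193),('a',1.2,1.2,.133),('a',1.3,1.2,.177),('a',1.4,1.2,.203),('a',1.5,1.2,.23),('a',1.6,1.2,.228),('a',1.7,1.2,.221),('a',1.8,1.2,.187),('a',1.9,1.2,.204),
('b',1.9,1.4,.217),('b',1.9,1.46,.22),('b',1.9,1.52,.206),('b',1.9,1.58,.244),('b',1.9,1.64,.236),('b',1.9,1.7,.273),('b',1.9,1.76,.261),('b',1.9,1.82,.309),
('a',1.98,1.82,.285),('a',2.02,1.82,.269),('a',2.06,1.82,.276)]
import sys
for x in sys.argv[1:]: k,a,b,t=x.split(','); D.append((k,float(a),float(b),float(t)))
def F(a,b,da,db):
    r=33/210
    return 8*max(0,6*((1-r)*a+r*b)-da),8*max(0,6*((1-r)*b+r*a)-db)
def res(p):
    da,db,T0=p;o=[]
    for k,a,b,t in D:
        fa,fb=F(a,b,da,db)
        s=.84*fa+.16*fb if k=='a' else .84*fb+.16*fa
        o.append((t-T0-.006*s)/.025)
    o.append((T0-.2)/.008)
    o+= [max(0,7-da)*10,max(0,da-10)*10,max(0,7-db)*10,max(0,db-10)*10]
    return o
r=least_squares(res,[9,9,.2],diff_step=1e-3);cov=np.linalg.pinv(r.jac.T@r.jac)
print(r.x,np.sqrt(np.diag(cov)),'chi2',2*r.cost); a,b=D[-1][1:3]; print('now',a,b,F(a,b,*r.x[:2])); 
for k,a_,b_,t in D[-12:]: print(k,a_,b_,t,np.round(F(a_,b_,*r.x[:2]),1))
E
python3 fit.py
```

```text
[10.04242358  8.97032996  0.19543729] [0.09503524 0.26153121 0.00454665] chi2 24.762206235410897
now 2.06 1.82 (np.float64(16.73032567204966), np.float64(17.40764605998926))
a 1.9 1.2 0.204 [5.6 0. ]
b 1.9 1.4 0.217 [7.1 0. ]
b 1.9 1.46 0.22 [7.5 1.6]
b 1.9 1.52 0.206 [8.  4.1]
b 1.9 1.58 0.244 [8.4 6.5]
b 1.9 1.64 0.236 [8.9 8.9]
b 1.9 1.7 0.273 [ 9.4 11.3]
b 1.9 1.76 0.261 [ 9.8 13.8]
b 1.9 1.82 0.309 [10.3 16.2]
a 1.98 1.82 0.285 [13.5 16.8]
a 2.02 1.82 0.269 [15.1 17.1]
a 2.06 1.82 0.276 [16.7 17.4]
```

>>> jog_arm --increments '[[[0,0,0],[0,0,0.03],-1]]'

```text
time: 25.38
ee_pos: [0.6008, 0.1306, 0.107]
ee_rot: [1.899, 2.502, 0.0]
force: [-2.5, -0.4, 6.1]
finger_gap: 0.0387
```

```bash
python3 st.py
```

```text
t 25.38 xy 0.0011 0.1065 z 0.107 yaw 0.109 F [-2.49 -0.39  6.14] T [-0.166  0.184  0.274] gap 0.0387 j7 0.247 v7 -0.212
```

>>> jog_arm --increments '[[[0,0,0],[0,0,0.03],-1]]'

```text
time: 25.5
ee_pos: [0.6008, 0.1305, 0.107]
ee_rot: [1.937, 2.473, 0.0]
force: [-3.2, -1.6, 8.3]
finger_gap: 0.0386
```

```bash
python3 st.py
```

```text
t 25.5 xy 0.001 0.1064 z 0.107 yaw 0.0791 F [-3.22 -1.56  8.28] T [-0.184  0.242  0.326] gap 0.0386 j7 0.22 v7 -0.216
```

>>> jog_arm --increments '[[[0,0,0],[0,0,0.03],-1]]'

```text
time: 25.62
ee_pos: [0.6007, 0.1305, 0.107]
ee_rot: [1.973, 2.444, 0.0]
force: [-1.9, -1.4, 7.7]
finger_gap: 0.038
```

```bash
python3 st.py
```

```text
t 25.62 xy 0.0009 0.1065 z 0.107 yaw 0.0492 F [-1.86 -1.43  7.74] T [-0.198  0.249  0.282] gap 0.038 j7 0.193 v7 -0.214
```

```bash
python3 fit.py a,2.09,1.82,.274 a,2.12,1.82,.326 a,2.15,1.82,.282|head -2; sed -i 's/10.0\b/&/' fit.py; python3 bar.py
```

```text
[10.06197771  8.96728065  0.19450574] [0.09295277 0.26151301 0.00444787] chi2 28.213956533109666
now 2.15 1.82 (np.float64(20.21503549984351), np.float64(18.11089765879882))
scene 310 top at a 0.0739 at b 0.0754
top 606 top at a 0.0729 at b 0.0752
t 25.73 xy 0.001 0.1065 z 0.107 yaw 0.049 F [-1.92 -0.49  7.69] T [-0.206  0.234 -0.038] gap 0.0384 j7 0.193 v7 0.016
```

>>> jog_arm --increments '[[[0,0,0],[0,0,0],1],[[0,0,0],[0,0,0],1],[[0,0,0],[0,0,0],1],[[0,0,-0.035],[0,0,0],1],[[0,0,-0.062],[0,0,0],1],[[0,0,-0.062],[0,0,0],1],[[0,0,-0.062],[0,0,0],1]]'

```text
time: 26.6
ee_pos: [0.6002, 0.1307, 0.1676]
ee_rot: [-1.972, -2.445, 0.001]
force: [-0.6, -0.9, -1.4]
finger_gap: 0.0854
```

```bash
python3 - <<'E'
from h import *
s=st()
b=C-Y*.105
print(rel([*b,.167],YAW+np.pi/2+.05))
E
```

```text
t 26.6 xy 0.0004 0.1068 z 0.1676 yaw 0.0499 F [-0.57 -0.91 -1.39] T [ 0.012 -0.022  0.048] gap 0.0854 j7 0.157 v7 -0.001
(array([-0.2115, -0.011 ,  0.0006]), array([-0.0011,  0.    , -0.0001]))
```

>>> jog_arm --increments '[[[-0.06,-0.003,0],[0,0,0],1],[[-0.12,-0.006,0],[0,0,0],1],[[-0.175,-0.009,0],[0,0,0],1],[[-0.2115,-0.011,0],[0,0,0],1],[[-0.2115,-0.011,0],[0,0,0],1],[[-0.2115,-0.011,0],[0,0,0],1],[[-0.2115,-0.011,0],[0,0,0],1]]'

```text
time: 27.48
ee_pos: [0.6345, -0.0765, 0.1678]
ee_rot: [-1.969, -2.446, 0.001]
force: [0.6, -0.3, -0.7]
finger_gap: 0.085
```

```bash
python3 - <<'E'
from h import *
s=st()
b=C-Y*.105
print(rel([*b,.105],YAW+np.pi/2+.05))
E
```

```text
t 27.48 xy 0.0006 -0.1033 z 0.1678 yaw 0.052 F [ 0.62 -0.27 -0.67] T [-0.031 -0.017 -0.026] gap 0.085 j7 0.533 v7 0.001
(array([-0.0017, -0.0006,  0.0628]), array([-0.001 , -0.0006,  0.002 ]))
```

>>> jog_arm --increments '[[[0,0,0.03],[0,0,0],1],[[0,0,0.0625],[0,0,0],1],[[0,0,0.0625],[0,0,0],1],[[0,0,0.0625],[0,0,0],-1],[[0,0,0.0625],[0,0,0],-1],[[0,0,0.0625],[0,0,0],-1],[[0,0,0.0625],[0,0,0],-1],[[0,0.001,0.0615],[0,0,0],-1],[[0,0.001,0.0615],[0,0,0],-1]]'

```text
time: 28.6
ee_pos: [0.6357, -0.0783, 0.1075]
ee_rot: [1.973, 2.445, 0.0]
force: [-2.5, 0.4, 5.4]
finger_gap: 0.0386
```

```bash
python3 st.py
```

```text
t 28.6 xy 0.0015 -0.1052 z 0.1075 yaw 0.0497 F [-2.53  0.38  5.43] T [0.11  0.352 0.022] gap 0.0386 j7 0.567 v7 0.001
```

>>> jog_arm --increments '[[[0,0,0],[0,0,0.02],-1]]'

```text
time: 28.72
ee_pos: [0.6356, -0.0783, 0.1075]
ee_rot: [1.997, 2.425, 0.0]
force: [-4.0, 0.6, 6.5]
finger_gap: 0.0388
```

```bash
python3 st.py
```

```text
t 28.73 xy 0.0015 -0.1052 z 0.1075 yaw 0.0297 F [-3.96  0.64  6.5 ] T [0.087 0.456 0.296] gap 0.0388 j7 0.549 v7 -0.15
```

>>> jog_arm --increments '[[[0,0,0],[0,0,0.02],-1]]'

```text
time: 28.85
ee_pos: [0.6356, -0.0783, 0.1075]
ee_rot: [2.022, 2.405, -0.0]
force: [-3.0, 1.3, 6.5]
finger_gap: 0.0381
```

```bash
python3 st.py
```

```text
t 28.85 xy 0.0014 -0.1053 z 0.1075 yaw 0.0094 F [-3.01  1.29  6.54] T [0.158 0.543 0.309] gap 0.0381 j7 0.531 v7 -0.142
```

>>> jog_arm --increments '[[[0,0,0],[0,0,0.02],-1]]'

```text
time: 28.98
ee_pos: [0.6355, -0.0783, 0.1075]
ee_rot: [2.046, 2.384, -0.0]
force: [-3.8, -0.1, 7.1]
finger_gap: 0.0387
```

```bash
python3 st.py
```

```text
t 28.98 xy 0.0014 -0.1052 z 0.1075 yaw -0.0106 F [-3.78 -0.07  7.13] T [0.123 0.6   0.315] gap 0.0387 j7 0.513 v7 -0.142
```

>>> jog_arm --increments '[[[0,0,0],[0,0,0],1],[[0,0,0],[0,0,0],1],[[0,0,0],[0,0,0],1],[[0,0,-0.05],[0,0,0],1],[[0,0,-0.1],[0,0,0],1],[[0.15,-0.12,-0.15],[0,0,0],1],[[0.15,-0.12,-0.15],[0,0,0],1],[[0.15,-0.12,-0.15],[0,0,0],1],[[0.15,-0.12,-0.15],[0,0,0],1],[[0.2,-0.15,-0.15],[0,0,0],1],[[0.25,-0.15,-0.15],[0,0,0],1],[[0.3,-0.15,-0.15],[0,0,0],1],[[0.35,-0.15,-0.15],[0,0,0],1],[[0.35,-0.15,-0.15],[0,0,0],1],[[0.35,-0.15,-0.15],[0,0,0],1]]'

```text
time: 30.85
ee_pos: [0.4347, 0.2438, 0.2565]
ee_rot: [2.046, 2.383, -0.002]
force: [-0.3, -0.4, 0.5]
finger_gap: 0.0855
```

```bash
python3 bar.py; python3 - <<'E'
from h import *
t=shot('top','top9');d=shot('scene','scene9')
P=cloud(t)
q=np.stack([(P[...,:2]-C)@X,(P[...,:2]-C)@Y,P[...,2]],-1).reshape(-1,3)
for nm,z0,xl in(('cell',.036,(-.1,.06)),('tab',.053,(-.14,-.06))):
    m=(abs(q[:,2]-z0)<.004)&(q[:,0]>xl[0])&(q[:,0]<xl[1])&(abs(q[:,1])<.095)
    if m.any(): print(nm,m.sum(),np.percentile(q[m],[1,5,50,95,99],axis=0).round(4).tolist())
o=np.load('pics/top0.npy',allow_pickle=True).item()
for nm,u0,u1,v0,v1 in(('jar',435,490,215,262),('carton',130,205,205,270)):
    for D in(o,t):
        Q=cloud(D)[v0:v1,u0:u1].reshape(-1,3);k=Q[Q[:,2]>.025]; print(nm,len(k),k.mean(0).round(4))
c=cv2.resize(d['color'][190:320,230:410],None,fx=4,fy=4,interpolation=cv2.INTER_CUBIC)
cv2.imwrite('pics/s9c.png',c[:,:,::-1])
E
```

```text
scene 293 top at a 0.0735 at b 0.0753
top 596 top at a 0.0728 at b 0.0747
t 30.95 xy -0.1445 0.2448 z 0.2568 yaw -0.0128 F [-0.3   0.56 -0.44] T [ 0.013 -0.006 -0.044] gap 0.0855 j7 -0.45 v7 -0.002
cell 1276 [[-0.0318, -0.0866, 0.0323], [-0.0303, -0.0791, 0.0331], [-0.0125, 0.0017, 0.0357], [0.0358, 0.0818, 0.0387], [0.0374, 0.0888, 0.0396]]
tab 80 [[-0.0778, -0.0198, 0.049], [-0.0775, -0.0181, 0.0494], [-0.0729, 0.0007, 0.0524], [-0.0686, 0.0198, 0.0552], [-0.0682, 0.0217, 0.0555]]
jar 525 [ 0.5748 -0.3595  0.0891]
jar 526 [ 0.5747 -0.3589  0.0909]
carton 1128 [0.5649 0.304  0.0513]
carton 1440 [0.5507 0.2909 0.1185]
```

View pics/top9.png

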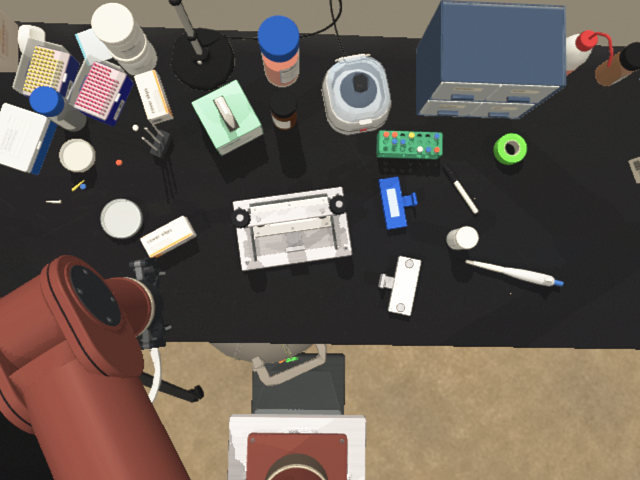

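View pics/s9c.png

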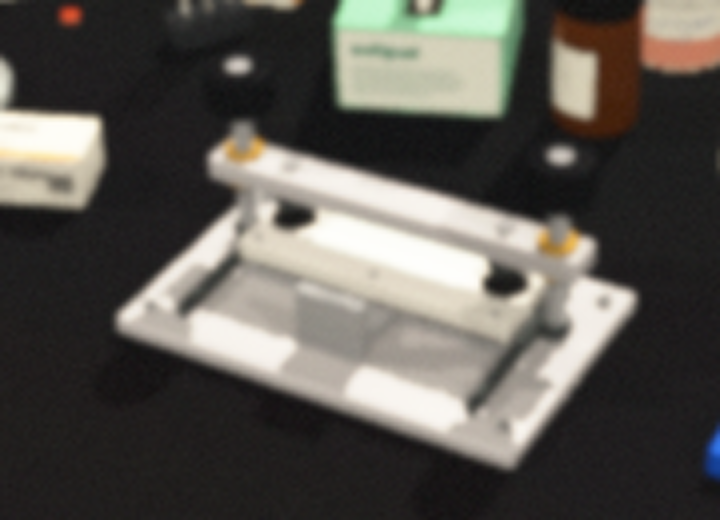

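```bash
python3 -c "
from rig import job
print(job.job_done())"
```

```text
the job is handed in; nothing more can be done
None
```

The cell is home against the back stop and the clamp is closed on it at about 20 N per foot. I handed the job in at about 31 s, with the gripper open and clear of everything.

**What I did:** I pushed the cell by its tab with the shut fingers until the force rose to about 10 N at the stop. I then turned the knobs clockwise in turn:

| Step | Knob | Angle reached (rad) |
|---|---|---|
| 1 | a | 0.8 |
| 2 | b | 1.2 |
| 3 | a | 1.9 |
| 4 | b | 1.82 |
| 5 | a | 2.15 |
| 6 | b | 1.88 |

By the turns made, the ends of the bar never differed by more than about 5 mm.

**Last checks:**
- **Foot force:** I fitted the two touch points from all the turning-torque readings. The fit gives about 20.5 N on each foot, roughly ±2 N. The last readings on knob b averaged 0.307 N m against 0.314 expected. No reading suggested more than 35 N, but the forces are inferred from torque, not measured directly.
- **Bar height:** The camera shows the ends about 13 mm (a) and 11.4 mm (b) below the start. The turns made should give 12.9 mm and 11.3 mm.
- **Jar and carton:** The jar's measured position is unchanged, within 1 mm. The arm hid part of the measured area round the carton, so I checked that one only by eye; it looks unmoved.

**One disagreement:** the camera puts the cell 2 to 3 mm past its nominal home. It also implies a travel of about 52 mm, where at most 50 mm was stated. I take this as calibration error in my estimate of the clamp position, because the cell was pressed against the stop and shows no gap to it.

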